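# Unpack the okey tile case from its carton

## Task

First take the tea cup off the top of the closed carton and stand it upright on the round cork coaster, without tipping or dropping it. Then swing both flaps of the carton up and over, past upright, until they lean open on the outside, lift the wooden tile case out and set it down gently inside the low undivided wooden tray near the coaster, flat on the tray floor and right way up. Let go of everything, leave both flaps open and the cup on the coaster, and do not push the other things on the table about.

Things in the scene. Friction and masses are not known exactly. Their poses are not given: they have to be found in the camera images.
- carton: Open-topped cardboard carton, fixed to the table, 230 mm along its own x, 180 mm along its own y, walls 130 mm high and 5 mm thick, floor 5 mm thick. Origin: centre of its underside, on the table; z up. Two flaps hinged on its two long top rims (at its y = +90 and -90 mm) close the top and meet over its middle.
- finger_hole (a point): Middle of the finger hole in the closed carton top, 134 mm above the table (top face of the closed flaps). The hole is 100 mm along the carton's x and 64 mm along its y (half of it is a notch in each flap); below it is free space for at least 40 mm down to the handle of the tile case.
- flap_left (a joint): Hinge of the flap on the carton's +y side, rad: 0 = closed and level, 1.57 = upright, 2.75 = the stop, leaning far open on the outside (free edge then 34 mm above and 82 mm outside the hinge). The flap is 4 mm cardboard, 50 g, 230 mm long, 89 mm from hinge to free edge, 58 mm from hinge to the edge of its notch. The hinge is loose: the flap falls shut if let go before upright and falls open to the stop if let go well past it. No spring.
- flap_right (a joint): Same for the mirror-image flap on the carton's -y side; it also grows as the flap opens.
- flap_left_hinge (a point): Middle of the left flap's hinge line (the line runs along the carton's x), 132 mm above the table.
- flap_right_hinge (a point): Middle of the right flap's hinge line, 132 mm above the table.
- flap_left_edge (a point): Middle of the left flap's notch edge, 58 mm from its hinge; moves with the flap.
- flap_right_edge (a point): Middle of the right flap's notch edge, 58 mm from its hinge; moves with the flap.
- tea_cup: Thick green-tinged glass tea cup without a handle, about 200 g, standing mouth up on the closed flaps beside the finger hole. 85 mm high, 60 mm across from 30 mm above its foot up to the rim, foot 48 mm across, wall 5 mm. Origin: centre of its underside, z up along its axis.
- tile_case: Closed wooden tile case inside the carton, about 450 g: body 144 mm long (own x), 64 mm wide (own y), 50 mm high, with a bar handle on top along own x: bar 110 mm long, 20 mm wide, from 68 to 84 mm above the case's underside, carried on two blocks 16 mm long at own x = +47 and -47 mm. Origin: centre of its underside; z up. It stands on the carton floor (5 mm above the table), turned up to about 0.2 rad to the carton's x.
- tile_tray: Low open tray of dark wood, fixed, 112 mm along its own x and 192 mm along its own y outside, walls 6 mm thick and 28 mm high, floor 6 mm thick; inside 100 x 180 mm. Origin: centre of its underside, on the table. The case fits in it only with its length along the tray's y.
- coaster: Round flat cork coaster, fixed to the table, 90 mm across, 5 mm thick. Origin: centre of its underside, on the table.
- tile_rack: Bystander: pale blue plastic tile rack, 220 mm long, with tiles on it, beyond the carton. Origin: centre of its underside.
- ashtray: Bystander: round aluminium ashtray, 96 mm across, 28 mm high, on the left. Origin: centre of its underside.
- sugar_jar: Bystander: glass sugar jar with a steel lid, 68 mm across, 100 mm high, at the back. Origin: centre of its underside.
- spare_cup: Bystander: a second tea cup like the first, standing on the table to the right. Origin: centre of its underside.
- napkin_box: Bystander: steel napkin box 90 x 130 x 100 mm high, at the back right. Origin: centre of its underside.
Not all that is in view belongs to the job. Of the things that look like the tile_case, the largest one is meant. What is shaped like the tea_cup but purple is not meant.

How it is judged (in metres and radians):
On the way, in this order (a step that is already met when the one before it is completed fails the run):
1. the tea cup stands upright on the coaster, let go (horizontal distance between tea_cup and coaster below 0.025 m and height (world z) of tea_cup below 0.01 m and angle between tea_cup's own z axis and vertical below 0.1 rad and contact force between tea_cup and the fingers below 0.2 N), for 0.2 s.
2. one flap is swung open past upright (value of joint any of flap_left, flap_right above 1.85 rad), for 0.1 s.
3. both flaps are swung open past upright (value of joint each of flap_left, flap_right above 1.85 rad), for 0.2 s.
4. the tile case is lifted out of the carton (height (world z) of tile_case above 0.12 m), for 0.1 s.
At the end, for the whole second after the job is handed in: Case right way up in the tray (tilt < 0.06 rad, underside < 10 mm above the tray origin, centres within 30 mm in tray x and y); both flaps beyond 1.85 rad; cup upright (tilt < 0.1 rad) on the coaster, centres within 25 mm; all released and at rest (all of step 3 and z of tile_case in the frame of tile_tray below 0.01 m and x of tile_case in the frame of tile_tray between -0.03 and 0.03 m and y of tile_case in the frame of tile_tray between -0.03 and 0.03 m and angle between tile_case's own z axis and vertical below 0.06 rad and linear speed of each of tile_case, tea_cup below 0.02 m/s and horizontal distance between tea_cup and coaster below 0.025 m and height (world z) of tea_cup below 0.01 m and angle between tea_cup's own z axis and vertical below 0.1 rad); the robot touches nothing.
It fails at once if the tea cup is tipped more than 0.6 rad (angle between tea_cup's own z axis and vertical above 0.6 rad).
It fails at once if the tea cup is dropped or knocked off: between 35 and 120 mm up without being touched by the fingers (height (world z) of tea_cup between 0.035 and 0.12 m and contact force between tea_cup and the fingers below 0.05 N).
It fails at once if the tile case is dropped over the tray: more than 35 mm above the tray's underside and not touched by the fingers (horizontal distance between tile_case and tile_tray below 0.1 m and z of tile_case in the frame of tile_tray above 0.035 m and contact force between tile_case and the fingers below 0.05 N).
It fails at once if another thing on the table is pushed more than 40 mm (distance of any of tile_rack, ashtray, sugar_jar, spare_cup, napkin_box from where it was at the start of the episode above 0.04 m).
It also fails if it takes over 72 s, if anything falls off the work surface, if the arm or the gripper's body presses on something with over 40 N, if the wrist force passes 120 N, or if a joint passes its speed limit or range.

## Robot

A 6-joint arm with a two-finger parallel gripper is mounted at the origin on the work surface. World frame = base frame: x ahead of the robot, y to its left, z up, the work surface at z = 0. Lengths are in m, angles in degrees, forces in N, time in s.
With the tool pointing down it reaches from about 0.4 to 0.925 m from the base axis. Payload 3.4 kg.
Tool frame: the origin (TCP) lies at the very end of the fingers, on their centre line; the grasp point (between the pads) lies 19 mm behind it; z points along the fingers, y is the line along which they close (so a half turn about z gives the same grasp; the last joint's range is limited). The gripper opens to 85 mm and grips with 20 to 120 N. Pads are 22 mm wide; open, the fingers measure 114 mm over their backs; the gripper's body (76 mm by 85 mm) begins 54 mm behind the grasp point. The pads swing forward as they close: fully open they stand 13 mm farther back than shut.
Start: joints at [66.377, 17.578, 86.31, -0, 76.112, -4.211], TCP at [0.191, 0.542, 0.21] pointing down, gripper open.
Joint ranges: [-179.03, 179.03], [-60, 130.46], [8.19, 133.38], [-81.62, 261.62], [5.75, 156.47], [-153.77, 153.77]. Speed limits (degrees/s): [147.25, 147.25, 180, 180, 180, 180].

## Interface

Orientations are given as a 3x3 rotation matrix whose columns are the frame's x, y, z axes.
In Python, from station import manip, imaging, order gives the robot as it stands. The module is installed in compiled form; this text tells all that it offers.
- The arm moves only by the tool drive_tool, never from a script. Its argument "deltas" is a list of rows, each a list of 3 entries, a list of its own where there are three numbers: the shift along the tool's x, y, z in mm, then the turn, a rotation vector about the tool's x, y, z in degrees, then the opening, from 0 (shut) to 1 (fully open). A call has 1 to 5 rows; each row is the pose to reach, as a shift and turn from the pose commanded when the call began, along the tool's axes at that moment; what a row does not reach only later rows make up. A row lasts 1/10 s, in which the tool goes at most 50 mm and 8.59 degrees, less where a joint would pass 70% of its speed; a pose out of reach is approached as far as the arm can. A call with a gripper value outside its range is refused whole. The fingers move at their own pace and stop on an object; "newtons" is the grip in N (left out, the last holds). Time passes only in rows, so rows that repeat a pose let the fingers close. It gives the time, the measured TCP pose, the force, the opening and the grip force at its end, in the units of the state.
- manip.get_state(): the state, without advancing time (a new reading comes with each control period).
- imaging.get_image(name): name is "scene" or "top" or "wrist"; returns the picture (420x560x3 uint8, blue, green, red); there is no depth.
- imaging.get_calibration(name): a dict with "fx", "fy", "cx", "cy" (pixels), "R" (3x3) and "t" (3): a world point X has camera coordinates R X + t; the wrist camera has in their place "tool_from_camera" (4x4, takes a point from camera to tool coordinates, whose origin is the TCP and whose axes are the flange's). Camera axes: x right, y down, z forward; pixel columns grow to the right and rows downward; lengths in m; the calibration is good to about 2 mm. The wrist camera is an equidistant fisheye: a pixel r from the principal point sees the ray r / f radians off the axis. A picture is of the moment at which its call begins: read the wrist's pose just before it. get_calibration takes no time and is no camera call.
- order.hand_in(): hands the job in; it is judged then, once.
Trained networks look in the newest picture that a camera, given by its name, has taken for a name from the list of things; names that differ only in an ending like _2 or _b are one class to them, and where a whole thing is asked for, a point or a joint stands for the part that bears it (a point fixed in the world has none). Each returns a list of dicts, best first, with "conf" (0 to 1); they miss things now and then, are a little off and sometimes report something else, mostly with a low value. They report only what shows in the picture. A call takes as long as a camera call. They do not tell look-alikes from the thing itself.
- imaging.silhouettes(camera, thing): "region" (420x560 bool, what is visible of it) and "location" ([column, row] in pixels, amid what is visible of it).
The state is a dict: "time": time; "joints": joint angles; "joint_vel": joint speeds; "effort": joint torques, N m; "eef_pos": TCP position; "tcp_rot": TCP orientation; "force": force on the tool from outside, world axes, zero at the start; "torque": the same for the moment, N m; "width": finger opening in m; "grasp_force": force on a finger pad.
Only numpy, scipy, OpenCV 4.12 (cv2) and the standard library are available. Lean on these libraries where they do the work, as an engineer would, in place of code of your own. Each camera call takes 0.05 s, during which the arm holds its last target. There are 200 camera calls.

## Working session

There is one attempt and no reset: what is moved stays moved. The work goes in short steps, Python scripts to look and compute and a tool call to move; the robot and the scene stay as the last step left them, time stands still between calls to the robot, and variables do not carry over. Pictures are saved under pics/ and viewed, at most 10 in all, crops included, and the job is handed in when it is done.

Besides the shell and the picture viewer there is one more tool, called after ">>>" as a command line: name --argument value ..., lists and objects as JSON in quotes. drive_tool: Moves the arm, as the interface text tells. Its arguments: {"type":"object","properties":{"deltas":{"type":"array","items":{"type":"array"}},"newtons":{"type":"number"}},"required":["deltas"]}

```bash
mkdir -p pics
cat > h.py <<'E'
import numpy as np, cv2
from station import manip, imaging, order
def ray(cam,px):
    c=imaging.get_calibration(cam); R=np.array(c["R"]);t=np.array(c["t"]).ravel()
    d=R.T@np.array([(px[0]-c["cx"])/c["fx"],(px[1]-c["cy"])/c["fy"],1.]); return -R.T@t,d
def at(cam,px,z):
    o,d=ray(cam,px); return o+d*(z-o[2])/d[2]
def proj(cam,X):
    c=imaging.get_calibration(cam); p=np.array(c["R"])@np.array(X)+np.array(c["t"]).ravel()
    return np.array([c["fx"]*p[0]/p[2]+c["cx"],c["fy"]*p[1]/p[2]+c["cy"]])
E
python3 - <<'E'
from h import *
np.set_printoptions(precision=3,suppress=True)
a=imaging.get_image("scene");b=imaging.get_image("top")
cv2.imwrite("pics/top.png",cv2.resize(b,(800,600)));cv2.imwrite("pics/scene.png",cv2.resize(a,(800,600)))
for n in ["carton","tea_cup","tile_case","tile_tray","coaster","tile_rack","flap_left","flap_right","spare_cup","ashtray","sugar_jar","napkin_box"]:
    for r in imaging.silhouettes("top",n):
        m=r["region"].astype(np.uint8); p=np.argwhere(m)[:,::-1].astype(np.float32)
        if len(p): print(n,round(r["conf"],2),np.array(r["location"]),len(p),cv2.minAreaRect(p),at("top",r["location"],0))
print(ray("top",(280,210)),ray("scene",(280,210)))
print(imaging.get_calibration("wrist"))
print(manip.get_state())
E
```

```text
carton 0.85 [210.7 213.9] 5958 ((211.7662353515625, 218.4936981201172), (78.65509796142578, 93.68294525146484), 5.355824947357178) [0.523 0.206 0.   ]
carton 0.64 [372.4 177.6] 2974 ((373.72088623046875, 177.1735076904297), (41.8994026184082, 72.16228485107422), 83.1572265625) [ 0.622 -0.242  0.   ]
tea_cup 0.8 [184.6 320.1] 511 ((187.5000457763672, 320.50006103515625), (22.807889938354492, 26.385601043701172), 63.43495178222656) [0.236 0.273 0.   ]
tea_cup 0.75 [197.5 248.7] 606 ((198.0, 249.5), (25.0, 28.0), 90.0) [0.428 0.241 0.   ]
tea_cup 0.61 [217.2 293.4] 472 ((216.5, 294.0), (22.0, 25.0), 90.0) [0.307 0.186 0.   ]
tile_case 0.64 [216.1 218. ] 551 ((215.43292236328125, 218.10365295410156), (14.135235786437988, 39.644920349121094), 6.34019136428833) [0.512 0.191 0.   ]
tile_case 0.59 [149.7 300.1] 754 ((151.0365753173828, 299.32928466796875), (18.584678649902344, 42.0107421875), 38.65980911254883) [0.29  0.369 0.   ]
tile_case 0.56 [299.5 213.6] 618 ((297.3550720214844, 217.15748596191406), (17.49837875366211, 37.865928649902344), 67.06790161132812) [ 0.523 -0.039  0.   ]
tile_
[... 2021 characters left out ...]
2, 'tool_from_camera': array([[ 0.   , -0.955, -0.295,  0.074],
       [ 1.   ,  0.   ,  0.   , -0.   ],
       [-0.   , -0.295,  0.955, -0.164],
       [ 0.   ,  0.   ,  0.   ,  1.   ]])}
{'time': 0.7, 'joints': array([66.379, 17.574, 86.31 , -0.   , 76.112, -4.209]), 'joint_vel': array([-0.061, -0.041, -0.043,  0.08 ,  0.006,  0.067]), 'effort': array([  0.002, -45.729, -25.229,   0.   ,   0.001,   0.   ]), 'eef_pos': array([0.191, 0.542, 0.21 ]), 'tcp_rot': array([[-0.943,  0.332,  0.   ],
       [ 0.332,  0.943,  0.   ],
       [-0.   ,  0.   , -1.   ]]), 'force': array([-0.056,  0.408, -0.931]), 'torque': array([ 0.026, -0.054, -0.023]), 'grasp_force': 0.0, 'width': 0.08553640072478148}
```

View pics.

View pics/top.png

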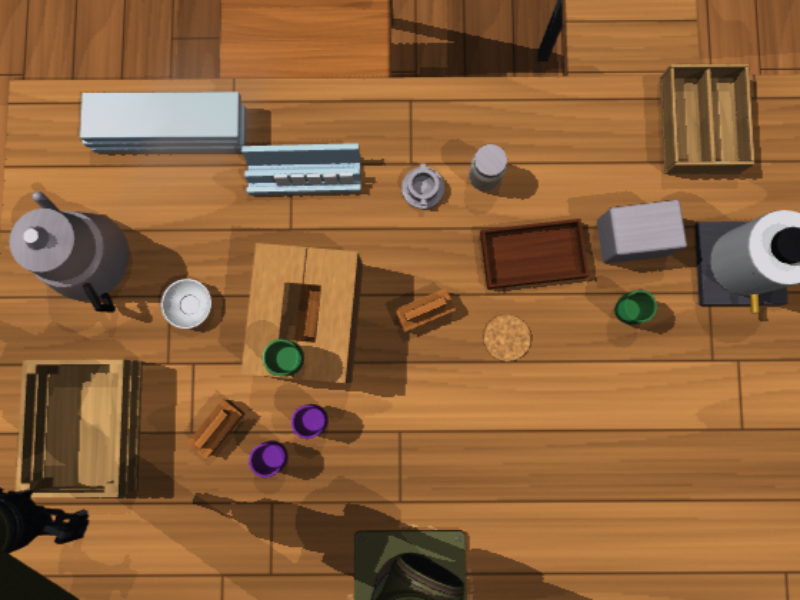

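View pics/scene.png

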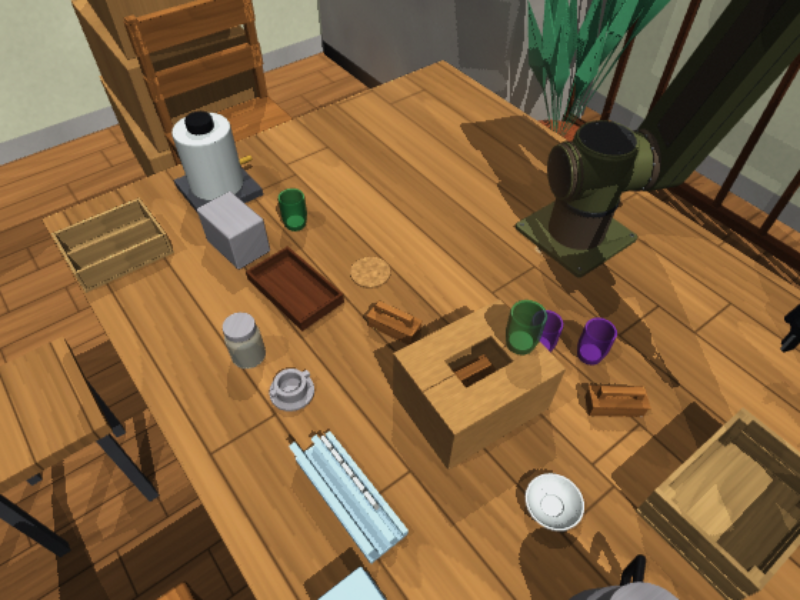

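```bash
cat > m.py <<'E'
from h import *
np.set_printoptions(precision=4,suppress=True)
b=imaging.get_image("top");imaging.get_image("scene")
cv2.imwrite("pics/crop.png",cv2.resize(b[150:290,120:310],None,fx=4.2,fy=4.2,interpolation=cv2.INTER_CUBIC))
def pts(cam,n,i,z):
    r=imaging.silhouettes(cam,n)[i]; p=np.argwhere(r["region"])[:,::-1]
    return np.array([at(cam,q,z)[:2] for q in p],np.float32)
P=np.vstack([pts("top","flap_left",0,.134),pts("top","flap_right",0,.134)])
r=cv2.minAreaRect(P);print("flaps",r,cv2.boxPoints(r))
r=cv2.minAreaRect(pts("top","tile_tray",0,.028));print("tray",r)
r=cv2.minAreaRect(pts("top","coaster",0,.005));print("coaster",r)
def tri(a,b):
    o1,d1=a;o2,d2=b;d1=d1/np.linalg.norm(d1);d2=d2/np.linalg.norm(d2)
    s=np.linalg.lstsq(np.c_[d1,-d2],o2-o1,rcond=None)[0];p=o1+s[0]*d1;q=o2+s[1]*d2
    return (p+q)/2,np.linalg.norm(p-q)
T=imaging.silhouettes("top","tea_cup");S=imaging.silhouettes("scene","tea_cup")
for t in T:
  for s in S:
    bb=lambda m:(lambda p:(p.min(0)+p.max(0))/2)(np.argwhere(m)[:,::-1])
    a,c=bb(t["region"]),bb(s["region"])
    X,e=tri(ray("top",a),ray("scene",c))
    if e<.03: print(a,c,X,e)
for n in("spare_cup","sugar_jar"):
    print(n,[(x["location"],x["conf"]) for x in imaging.silhouettes("scene",n)])
E
python3 m.py
```

```text
flaps ((0.4989665746688843, 0.18771634995937347), (0.18035604059696198, 0.2298567295074463), 84.70547485351562) [[0.3762 0.1085]
 [0.6051 0.0873]
 [0.6217 0.2669]
 [0.3928 0.2881]]Traceback (most recent call last):
  File "m.py", line 10, in <module>
    r=cv2.minAreaRect(pts("top","tile_tray",0,.028));print("tray",r)
                      ~~~^^^^^^^^^^^^^^^^^^^^^^^^^^
  File "m.py", line 7, in pts
    return np.array([at(cam,q,z)[:2] for q in p],np.float32)
                     ~~^^^^^^^^^
  File "h.py", line 7, in at
    o,d=ray(cam,px); return o+d*(z-o[2])/d[2]
        ~~~^^^^^^^^
  File "h.py", line 4, in ray
    c=imaging.get_calibration(cam); R=np.array(c["R"]);t=np.array(c["t"]).ravel()
ValueError: time passes only in moves, steps and waits
```

View pics/crop.png

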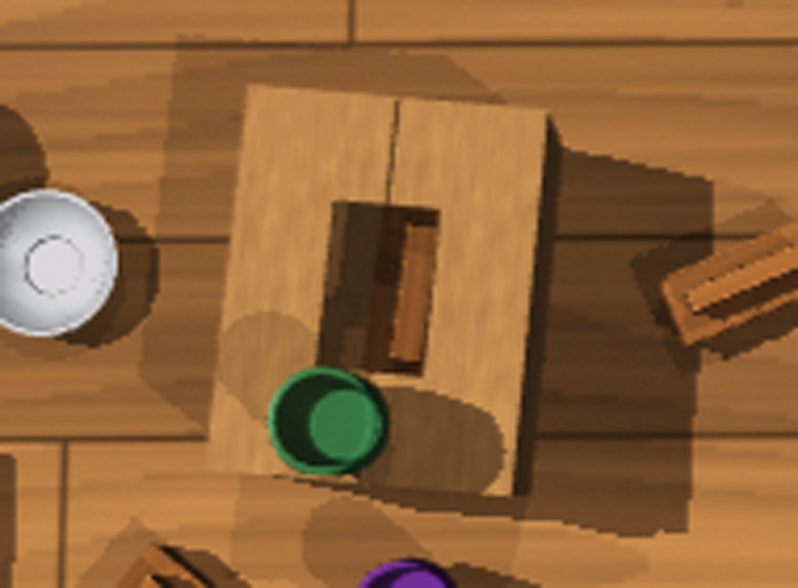

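The crop shows the green cup at crop (328,420) on the carton, the finger hole around (380,290), and the case's handle bar under it at (415,290). The cases on the table at top-view (218,428) and (426,310) are smaller, and the cups at (310,420) and (268,458) are purple. So the targets are the green cup on the carton and the case inside it.

```bash
cat > h.py <<'E'
import numpy as np, cv2
from station import manip, imaging, order
C={n:imaging.get_calibration(n) for n in("top","scene","wrist")}
def ray(cam,px):
    c=C[cam]; R=np.array(c["R"]);t=np.array(c["t"]).ravel()
    d=R.T@np.array([(px[0]-c["cx"])/c["fx"],(px[1]-c["cy"])/c["fy"],1.]); return -R.T@t,d
def at(cam,px,z):
    o,d=ray(cam,px); return o+d*(z-o[2])/d[2]
def proj(cam,X):
    c=C[cam]; p=np.array(c["R"])@np.array(X)+np.array(c["t"]).ravel()
    return np.array([c["fx"]*p[0]/p[2]+c["cx"],c["fy"]*p[1]/p[2]+c["cy"]])
def goal(pos,yaw=None,R=None):
    "shift (mm) and turn (deg) in tool axes from the present pose to TCP pos, tool down, tool y at yaw deg"
    from scipy.spatial.transform import Rotation as Ro
    s=manip.get_state();R0=s["tcp_rot"]
    if R is None:
        y=np.array([np.cos(np.radians(yaw)),np.sin(np.radians(yaw)),0]);z=np.array([0,0,-1.]);R=np.c_[np.cross(y,z),y,z]
    return R0.T@(np.array(pos)-s["eef_pos"])*1000, Ro.from_matrix(R0.T@R).as_rotvec(degrees=True)
E
sed -i '/^b=\|crop.png\|^P=\|"flaps"/d;/^np.set/a b=imaging.get_image("top");imaging.get_image("scene")' m.py
python3 m.py; python3 -c "
from h import *
print(goal((.42,.2,.3),0),goal((.42,.2,.3),90))"
```

```text
(array([-329.63269949, -246.79494946,  -89.98404275]), array([ 1.17544316e-03, -1.67617391e-04,  7.05896824e+01])) (array([-329.63269949, -246.79494946,  -89.98404275]), array([ 8.95027529e-04,  6.71624081e-04, -1.94103176e+01]))Traceback (most recent call last):
  File "m.py", line 7, in <module>
    r=cv2.minAreaRect(pts("top","tile_tray",0,.028));print("tray",r)
                      ~~~^^^^^^^^^^^^^^^^^^^^^^^^^^
  File "m.py", line 5, in pts
    r=imaging.silhouettes(cam,n)[i]; p=np.argwhere(r["region"])[:,::-1]
      ~~~~~~~~~~~~~~~~~~~~~~~~~~^^^
IndexError: list index out of range
```

```bash
cat > m.py <<'E'
from h import *
np.set_printoptions(precision=4,suppress=True)
imaging.get_image("top");imaging.get_image("scene")
def W(m,z): return np.array([at("top",q,z)[:2] for q in np.argwhere(m)[:,::-1]],np.float32)
bb=lambda m:(lambda p:(p.min(0)+p.max(0))/2)(np.argwhere(m)[:,::-1])
for n,z in(("tile_tray",.028),("coaster",.005)):
    for r in imaging.silhouettes("top",n): print(n,r["conf"],cv2.minAreaRect(W(r["region"],z)))
def tri(a,b):
    o1,d1=a;o2,d2=b;d1=d1/np.linalg.norm(d1);d2=d2/np.linalg.norm(d2)
    s=np.linalg.lstsq(np.c_[d1,-d2],o2-o1,rcond=None)[0];p=o1+s[0]*d1;q=o2+s[1]*d2
    return (p+q)/2,np.linalg.norm(p-q)
S=imaging.silhouettes("scene","tea_cup")
for t in imaging.silhouettes("top","tea_cup"):
  for s in S:
    a,c=bb(t["region"]),bb(s["region"]); X,e=tri(ray("top",a),ray("scene",c))
    if e<.03: print(a,c,X,e)
  print(a,"at .2:",cv2.minAreaRect(W(t["region"],.2)))
E
python3 m.py
```

```text
tile_tray 0.83 ((0.6185958385467529, -0.24035072326660156), (0.11964790523052216, 0.19964070618152618), 6.286861419677734)
coaster 0.88 ((0.46004563570022583, -0.18932421505451202), (0.08747094869613647, 0.08737382292747498), 89.65653991699219)
coaster 0.2 ((0.5113573670387268, 0.20294934511184692), (0.21405620872974396, 0.25470805168151855), 84.86016082763672)
[187.5 321. ] [417.  238.5] [0.24   0.2546 0.0505] 0.001643253715083276
[187.5 321. ] at .2: ((0.2558296024799347, 0.22513604164123535), (0.05198929086327553, 0.06193038448691368), 26.126739501953125)
[216. 295.] [386.5 231. ] [0.3022 0.1855 0.0624] 0.01285292193609541
[216. 295.] at .2: ((0.31413888931274414, 0.16079898178577423), (0.06011967733502388, 0.054643455892801285), 89.69620513916016)
[214.5 218.5] at .2: ((0.49032676219940186, 0.16310113668441772), (0.035777684301137924, 0.09342777729034424), 81.95513153076172)
[373.5 176. ] at .2: ((0.5867801308631897, -0.2102685421705246), (0.10355082899332047, 0.17074237763881683), 6.987001895904541)
[198.  249.5] [368. 229.] [0.4189 0.207  0.186 ] 0.0017277982728585697
[198.  249.5] at .2: ((0.4190663695335388, 0.20375755429267883), (0.06560920178890228, 0.058118607848882675), 89.67591094970703)
```

>>> drive_tool --deltas '[[[-80,-60,-60],[0,0,-5],1],[[-326,-242,-90],[0,0,-19.4],1],[[-326,-242,-90],[0,0,-19.4],1],[[-326,-242,-90],[0,0,-19.4],1],[[-326,-242,-90],[0,0,-19.4],1]]'

```text
time: 1.9
eef_pos: [0.3244, 0.3441, 0.2707]
tcp_rot: [[-1.0, -0.001, 0.001], [-0.001, 1.0, 0.0], [-0.001, 0.0, -1.0]]
force: [1.7, 0.6, -0.2]
width: 0.0856
grasp_force: 0.0
```

```bash
python3 -c "
from h import *
print(goal((.418,.205,.3),90),manip.get_state()['joints'])"
```

```text
(array([ -93.48998045, -139.14576809,  -29.29248752]), array([0.02037571, 0.03680372, 0.03989975])) [ 4.15725752e+01  6.70838183e+00  9.20087507e+01 -9.27220550e-03
  8.12418103e+01 -4.84659161e+01]
```

>>> drive_tool --deltas '[[[-93,-139,-29],[0,0,0],1],[[-93,-139,-29],[0,0,0],1],[[-93,-139,-29],[0,0,0],1],[[-93,-139,-29],[0,0,0],1],[[-93,-139,-29],[0,0,0],1]]'

```text
time: 2.4
eef_pos: [0.4187, 0.2045, 0.2999]
tcp_rot: [[-1.0, 0.005, 0.002], [0.005, 1.0, -0.0], [-0.002, -0.0, -1.0]]
force: [-0.6, 0.2, 0.5]
width: 0.0853
grasp_force: 0.0
```

```bash
cat >> h.py <<'E'
def wray(px,s):
    c=C["wrist"];u=np.array([px[0]-c["cx"],px[1]-c["cy"]]);r=np.hypot(*u);th=r/c["fx"]
    d=np.r_[u/max(r,1e-9)*np.sin(th),np.cos(th)];T=np.array(c["tool_from_camera"]);R=s["tcp_rot"]
    return s["eef_pos"]+R@T[:3,3],R@T[:3,:3]@d
def wat(px,s,z):
    o,d=wray(px,s);return o+d*(z-o[2])/d[2]
E
python3 - <<'E'
from h import *
np.set_printoptions(precision=4,suppress=True)
s=manip.get_state();im=imaging.get_image("wrist");cv2.imwrite("pics/w1.png",im)
print(s["eef_pos"],s["joints"])
for r in imaging.silhouettes("wrist","tea_cup"):
    P=np.argwhere(r["region"])[:,::-1];print(r["conf"],r["location"],P.min(0),P.max(0))
    W=np.array([wat(q,s,.219)[:2] for q in P],np.float32);print(cv2.minEnclosingCircle(W))
E
```

```text
[0.4187 0.2045 0.2999] [ 20.8771   5.0879  89.7258  -0.0534  85.0747 -68.8358]
0.89 [254.4, 74.8] [228  54] [278 102]
((0.32179757952690125, 0.18885613977909088), 0.019736668094992638)
0.78 [274.6, 200.2] [239 158] [312 238]
((0.414573609828949, 0.2047148048877716), 0.03314179927110672)
0.56 [314.6, 25.6] [290   0] [340  55]
((0.2811853289604187, 0.2341587394475937), 0.022594334557652473)
```

View pics/w1.png

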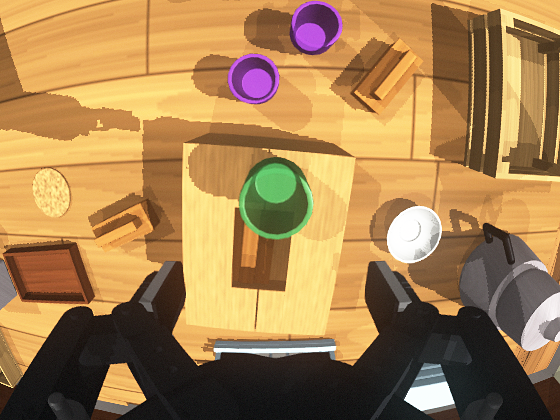

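The wrist view shows the green cup centred at (276,203) between the fingers, the purple ones well behind it at (255,78) and (317,28). Descending.

>>> drive_tool --deltas '[[[1,0,50],[0,0,0],1],[[1,0,100],[0,0,0],1],[[1,0,130],[0,0,0],1],[[1,0,130],[0,0,0],1],[[1,0,130],[0,0,0],0.5]]' --newtons 30

```text
time: 3.0
eef_pos: [0.4151, 0.2077, 0.1693]
tcp_rot: [[-1.0, -0.002, -0.001], [-0.002, 1.0, -0.0], [0.001, -0.0, -1.0]]
force: [-0.2, -0.1, 0.9]
width: 0.073
grasp_force: 0.0
```

>>> drive_tool --deltas '[[[0,0,0],[0,0,0],0.5],[[0,0,0],[0,0,0],0.5],[[0,0,0],[0,0,0],0.5],[[0,0,0],[0,0,0],0.5]]'

```text
time: 3.4
eef_pos: [0.4171, 0.2075, 0.1711]
tcp_rot: [[-1.0, 0.0, 0.004], [0.0, 1.0, 0.002], [-0.004, 0.002, -1.0]]
force: [-0.8, -0.5, 7.2]
width: 0.06
grasp_force: 32.6
```

>>> drive_tool --deltas '[[[0,0,-25],[0,0,0],0.5],[[0,0,-70],[0,0,0],0.5],[[-10,-40,-90],[0,0,0],0.5],[[-20,-85,-90],[0,0,0],0.5],[[-30,-130,-90],[0,0,0],0.5]]'

```text
time: 3.9
eef_pos: [0.4465, 0.0757, 0.2606]
tcp_rot: [[-1.0, -0.002, 0.003], [-0.002, 1.0, 0.0], [-0.003, 0.0, -1.0]]
force: [1.0, -0.7, -2.3]
width: 0.06
grasp_force: 34.1
```

>>> drive_tool --deltas '[[[-4,-45,0],[0,0,0],0.5],[[-8,-90,0],[0,0,0],0.5],[[-10,-135,10],[0,0,0],0.5],[[-12,-180,30],[0,0,0],0.5],[[-13,-225,50],[0,0,0],0.5]]'

```text
time: 4.4
eef_pos: [0.4589, -0.1504, 0.2093]
tcp_rot: [[-1.0, 0.001, 0.002], [0.001, 1.0, -0.001], [-0.002, -0.001, -1.0]]
force: [0.5, 0.3, -2.1]
width: 0.0598
grasp_force: 34.1
```

>>> drive_tool --deltas '[[[0,-30,20],[0,0,0],0.5],[[0,-42,60],[0,0,0],0.5],[[0,-42,90],[0,0,0],0.5],[[0,-42,100],[0,0,0],0.5],[[0,-42,100],[0,0,0],0.5]]'

```text
time: 4.9
eef_pos: [0.4573, -0.1897, 0.1079]
tcp_rot: [[-1.0, 0.001, -0.003], [0.001, 1.0, 0.002], [0.003, 0.002, -1.0]]
force: [0.7, -0.0, -1.5]
width: 0.0599
grasp_force: 34.2
```

Run:
```python
from h import *
np.set_printoptions(precision=4,suppress=True)
s=manip.get_state();print(goal((.460,-.189,.043),90),s["eef_pos"])
im=imaging.get_image("wrist");cv2.imwrite("pics/w2.png",im)
for n,z in(("coaster",.005),("tile_tray",.028)):
  for r in imaging.silhouettes("wrist",n):
    P=np.argwhere(r["region"])[:,::-1];W=np.array([wat(q,s,z)[:2] for q in P],np.float32);print(n,r["conf"],r["location"],cv2.minAreaRect(W))
```

```text
(array([-2.921,  0.597, 64.862]), array([ 0.1126, -0.1991, -0.0327])) [ 0.4573 -0.1897  0.1079]
coaster 0.79 [282.0, 176.6] ((0.445830374956131, -0.18748986721038818), (0.0874951183795929, 0.06032401695847511), 85.94869995117188)
coaster 0.52 [542.8, 276.8] ((0.621415913105011, 0.17107482254505157), (0.49493861198425293, 0.13687479496002197), 27.231807708740234)
coaster 0.27 [543.1, 390.1] ((0.8431264758110046, 0.31820765137672424), (0.30912572145462036, 0.08229438215494156), 36.37129211425781)
tile_tray 0.61 [217.0, 350.3] ((0.5923702716827393, -0.2600664794445038), (0.11747430264949799, 0.2025783360004425), 23.312213897705078)
```

>>> drive_tool --deltas '[[[-3,1,35],[0,0,0],0.5],[[-3,1,52],[0,0,0],0.5],[[-3,1,60],[0,0,0],0.5],[[-3,1,64],[0,0,0],0.5],[[-3,1,65],[0,0,0],0.5]]'

```text
time: 5.55
eef_pos: [0.4626, -0.1897, 0.045]
tcp_rot: [[-1.0, -0.0, 0.002], [-0.0, 1.0, -0.001], [-0.002, -0.001, -1.0]]
force: [0.2, -0.7, -2.9]
width: 0.0596
grasp_force: 34.2
```

>>> drive_tool --deltas '[[[0,0,2],[0,0,0],0.5],[[0,0,3],[0,0,0],0.5],[[0,0,3],[0,0,0],0.5]]'

```text
time: 5.85
eef_pos: [0.4628, -0.1899, 0.0424]
tcp_rot: [[-1.0, 0.0, 0.002], [0.0, 1.0, -0.001], [-0.002, -0.001, -1.0]]
force: [0.0, -0.7, 4.1]
width: 0.0599
grasp_force: 34.6
```

>>> drive_tool --deltas '[[[0,0,0],[0,0,0],1],[[0,0,0],[0,0,0],1],[[0,0,0],[0,0,0],1],[[0,0,0],[0,0,0],1]]'

```text
time: 6.25
eef_pos: [0.4616, -0.1894, 0.0411]
tcp_rot: [[-1.0, 0.0, 0.0], [0.0, 1.0, -0.0], [-0.0, -0.0, -1.0]]
force: [-0.2, -0.1, -0.0]
width: 0.0851
grasp_force: 0.0
```

>>> drive_tool --deltas '[[[0,0,-20],[0,0,0],1],[[0,0,-60],[0,0,0],1],[[0,0,-110],[0,0,0],1],[[0,0,-160],[0,0,0],1],[[0,0,-210],[0,0,0],1]]'

```text
time: 6.75
eef_pos: [0.4611, -0.1891, 0.253]
tcp_rot: [[-1.0, 0.0, -0.0], [0.0, 1.0, 0.0], [0.0, 0.0, -1.0]]
force: [1.1, -0.1, -0.3]
width: 0.085
grasp_force: 0.0
```

Run:
```python
from h import *
np.set_printoptions(precision=4,suppress=True)
im=imaging.get_image("scene");cv2.imwrite("pics/s2.png",im);t=imaging.get_image("top")
print(proj("top",(.4625,-.19,.005)),proj("top",(.4625,-.19,.09)))
for c in("top","scene"):
  for r in imaging.silhouettes(c,"tea_cup"):
    print(c,r["conf"],r["location"],[at(c,r["location"],z)[:2] for z in(.045,)])
print(manip.get_state()["joints"])
```

```text
[355.2111 235.0417] [359.7419 232.9808]
top 0.58 [185.7, 319.9] [array([0.2417, 0.2611])]
top 0.57 [215.2, 293.8] [array([0.3084, 0.185 ])]
scene 0.94 [256.3, 179.6] [array([ 0.4613, -0.1979])]
scene 0.92 [415.6, 237.5] [array([0.2368, 0.2477])]
scene 0.72 [257.9, 196.1] [array([ 0.497 , -0.1394])]
scene 0.7 [382.7, 228.9] [array([0.288 , 0.1717])]
[ -27.1578    9.5708   91.1386   -0.0005   79.0889 -117.1453]
```

```bash
cat > f.py <<'E'
import sys
from h import *
np.set_printoptions(precision=1,suppress=True)
c=np.array([.499,.1877]);a=np.radians(-5.3);xc=np.array([np.cos(a),np.sin(a),0]);yc=np.array([-np.sin(a),np.cos(a),0])
def pose(u,z,al,x=0):
    "TCP at carton coords, mm; tool y along carton x, tip tilted al deg toward +y"
    al=np.radians(al);tz=np.sin(al)*yc+np.array([0,0,-np.cos(al)]);R=np.c_[np.cross(xc,tz),xc,tz]
    p=np.r_[c,0]+xc*x/1e3+yc*u/1e3;p[2]=z/1e3;return p,R
def show(*w):
    for k in w:
        p,R=pose(*k);d,r=goal(p,R=R);print(k,d.round(0),r)
E
python3 -c "
from f import *
show((0,220,0),(0,200,30))"
```

```text
(0, 220, 0) [-37. 377.  32.] [ 0.1  0.2 95.3]
(0, 200, 30) [-36. 378.  52.] [-24.8  22.9  92.9]
```

>>> drive_tool --deltas '[[[-37,377,0],[0,0,95.3],0],[[-37,377,0],[0,0,95.3],0],[[-37,377,0],[0,0,95.3],0],[[-37,377,0],[0,0,95.3],0],[[-37,377,0],[0,0,95.3],0]]'

```text
time: 7.45
eef_pos: [0.4822, 0.0296, 0.2485]
tcp_rot: [[-0.789, 0.614, -0.005], [0.614, 0.789, 0.0], [0.004, -0.003, -1.0]]
force: [0.2, -0.0, 0.8]
width: 0.0126
grasp_force: 0.0
```

```bash
python3 -c "
from f import *
show((0,220,0),(0,200,30))"
```

```text
(0, 220, 0) [ 84. 135.  28.] [-0.3 -0.1 57.4]
(0, 200, 30) [ 84. 135.  48.] [-15.3  27.3  56. ]
```

>>> drive_tool --deltas '[[[84,135,28],[0,0,57.4],0],[[84,135,28],[0,0,57.4],0],[[84,135,28],[0,0,57.4],0],[[84,135,28],[0,0,57.4],0],[[84,135,28],[0,0,57.4],0]]'

```text
time: 7.95
eef_pos: [0.4976, 0.1893, 0.2193]
tcp_rot: [[-0.21, 0.978, -0.006], [0.978, 0.21, -0.0], [0.001, -0.006, -1.0]]
force: [-0.6, -0.0, -1.2]
width: 0.0002
grasp_force: 0.0
```

```bash
python3 -c "
from f import *
show((0,200,30))
s=manip.get_state();im=imaging.get_image('wrist');cv2.imwrite('pics/w3.png',im);print(s['eef_pos'])
print(C['wrist']['tool_from_camera'])"
```

```text
(0, 200, 30) [-2.  1. 19.] [-4.9 29.8 16.9]
[0.5 0.2 0.2]
[[ 0.  -1.  -0.3  0.1]
 [ 1.   0.   0.   0. ]
 [-0.  -0.3  1.  -0.2]
 [ 0.   0.   0.   1. ]]
```

View pics/w3.png

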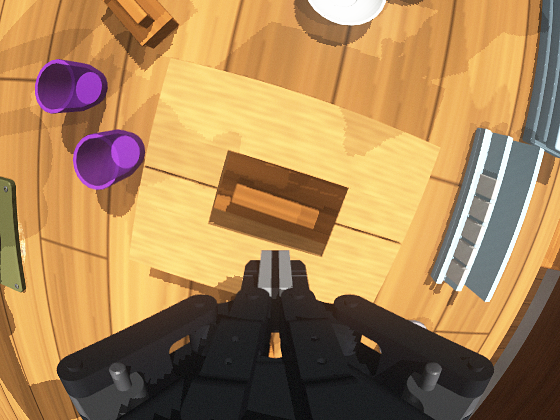

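The wrist view shows the hole at about (278,203) with the handle bar at (275,203) inside it, and the shut fingertips at (275,270).

>>> drive_tool --deltas '[[[-1,1,10],[-4.9,29.8,16.9],0],[[-1,1,10],[-4.9,29.8,16.9],0],[[-1,1,10],[-4.9,29.8,16.9],0],[[-1,1,10],[-4.9,29.8,16.9],0],[[-1,1,10],[-4.9,29.8,16.9],0]]'

```text
time: 8.5
eef_pos: [0.4983, 0.182, 0.2095]
tcp_rot: [[0.083, 0.995, 0.046], [0.861, -0.095, 0.5], [0.502, -0.002, -0.865]]
force: [-0.3, 0.7, 0.9]
width: 0.0001
grasp_force: 0.0
```

Run:
```python
from f import *
s={'eef_pos':np.array([.4976,.1893,.2193]),'tcp_rot':np.array([[-.21,.978,-.006],[.978,.21,0],[.001,-.006,-1]])}
q=[wat(p,s,.134)[:2]-c for p in((229,151),(348,187),(322,256),(210,222))]
for d in q: print(d@xc[:2]*1e3,d@yc[:2]*1e3)
h=np.mean(q,0); print('hole ctr off',h@xc[:2]*1e3,h@yc[:2]*1e3)
show((10,170,30),(15,140,30),(22,112,30),(32,108,30),(35,112,30))
print(manip.get_state()['joints'])
```

```text
-47.77389049560651 31.476078769842264
50.609712512493985 32.4812572613733
51.31703896406047 -30.90094196506274
-47.53984774937359 -29.76608005008601
hole ctr off 1.653253307893589 0.8225785040167051
(10, 170, 30) [-6.  0. 42.] [ 0.  -0.1 -0.2]
(15, 140, 30) [-17.   0.  71.] [ 0.  -0.1 -0.2]
(22, 112, 30) [-25.   0.  98.] [ 0.  -0.1 -0.2]
(32, 108, 30) [-18.   0. 107.] [ 0.  -0.1 -0.2]
(35, 112, 30) [-14.   0. 105.] [ 0.  -0.1 -0.2]
[ -6.7  13.  101.7  32.4  69.5 -14. ]
```

>>> drive_tool --deltas '[[[-6,0,42],[0,0,0],0],[[-17,0,71],[0,0,0],0],[[-25,0,98],[0,0,0],0],[[-18,0,107],[0,0,0],0],[[-18,0,107],[0,0,0],0]]'

```text
time: 9.0
eef_pos: [0.5019, 0.2232, 0.1093]
tcp_rot: [[0.072, 0.996, 0.043], [0.865, -0.084, 0.495], [0.497, 0.001, -0.868]]
force: [-4.4, -6.5, 0.6]
width: -0.0
grasp_force: 3.4
```

Run:
```python
from f import *
print(manip.get_state()['force'])
for r,ph in [(46,0),(46,10),(46,20),(46,30),(46,40),(46,50),(46,60),(46,70),(46,80),(46,90),(48,100),(50,110),(52,120),(52,128)]:
    t=np.radians(ph);show((round(90-r*np.cos(t)-9.5,1),round(132+r*np.sin(t)-5.5,1),30))
```

```text
[-4.4 -6.5  0.6]
(np.float64(34.5), np.float64(126.5), 30) [  8.   0. -15.] [-0.2  0.2  0.4]
(np.float64(35.2), np.float64(134.5), 30) [ 12.   0. -22.] [-0.2  0.2  0.4]
(np.float64(37.3), np.float64(142.2), 30) [ 18.   0. -28.] [-0.2  0.2  0.4]
(np.float64(40.7), np.float64(149.5), 30) [ 24.   0. -32.] [-0.2  0.2  0.4]
(np.float64(45.3), np.float64(156.1), 30) [ 32.   1. -36.] [-0.2  0.2  0.4]
(np.float64(50.9), np.float64(161.7), 30) [ 39.   1. -38.] [-0.2  0.2  0.4]
(np.float64(57.5), np.float64(166.3), 30) [ 47.   1. -39.] [-0.2  0.2  0.4]
(np.float64(64.8), np.float64(169.7), 30) [ 55.   1. -38.] [-0.2  0.2  0.4]
(np.float64(72.5), np.float64(171.8), 30) [ 63.   1. -36.] [-0.2  0.2  0.4]
(np.float64(80.5), np.float64(172.5), 30) [ 70.   1. -32.] [-0.2  0.2  0.4]
(np.float64(88.8), np.float64(173.8), 30) [ 78.   1. -29.] [-0.2  0.2  0.4]
(np.float64(97.6), np.float64(173.5), 30) [ 86.   1. -25.] [-0.2  0.2  0.4]
(np.float64(106.5), np.float64(171.5), 30) [ 92.   1. -19.] [-0.2  0.2  0.4]
(np.float64(112.5), np.float64(167.5), 30) [ 96.   1. -12.] [-0.2  0.2  0.4]
```

>>> drive_tool --deltas '[[[5,0,-8],[0,0,0],0],[[8,0,-15],[0,0,0],0],[[12,0,-22],[0,0,0],0],[[18,0,-28],[0,0,0],0],[[24,0,-32],[0,0,0],0]]'

```text
time: 9.5
eef_pos: [0.5057, 0.2282, 0.1528]
tcp_rot: [[0.074, 0.996, 0.052], [0.862, -0.09, 0.499], [0.501, 0.008, -0.865]]
force: [0.9, 0.4, -0.5]
width: 0.0001
grasp_force: 0.0
```

```bash
python3 - <<'E'
from f import *
imaging.get_image("top")
print([(r['conf'],r['location'],int(r['region'].sum()),cv2.minAreaRect(np.argwhere(r['region'])[:,::-1].astype(np.float32))) for r in imaging.silhouettes('top','flap_left')])
cv2.imwrite("pics/s3.png",imaging.get_image("scene")[170:380,230:450])
for r,ph in [(46,30),(46,60),(46,90),(52,128)]:
    t=np.radians(ph);show((round(90-r*np.cos(t)-9.5,1),round(132+r*np.sin(t)-5.5,1),30))
E
python3 -c "
import cv2;a=cv2.imread('pics/s3.png');cv2.imwrite('pics/s3b.png',cv2.resize(a,None,fx=2.5,fy=2.5))"
```

```text
[(0.86, [189.1, 219.0], 2600, ((191.55645751953125, 216.95411682128906), (36.08330154418945, 92.60923767089844), 5.906140327453613)), (0.75, [212.4, 116.8], 2794, ((210.75540161132812, 118.48242950439453), (35.31603240966797, 82.95431518554688), 88.66777801513672))]
(np.float64(40.7), np.float64(149.5), 30) [-2. -3.  2.] [ 0.3 -0.1  0.4]
(np.float64(57.5), np.float64(166.3), 30) [21. -3. -4.] [ 0.3 -0.1  0.4]
(np.float64(80.5), np.float64(172.5), 30) [44. -2.  2.] [ 0.3 -0.1  0.4]
(np.float64(112.5), np.float64(167.5), 30) [70. -2. 23.] [ 0.3 -0.1  0.4]
```

View pics/s3b.png

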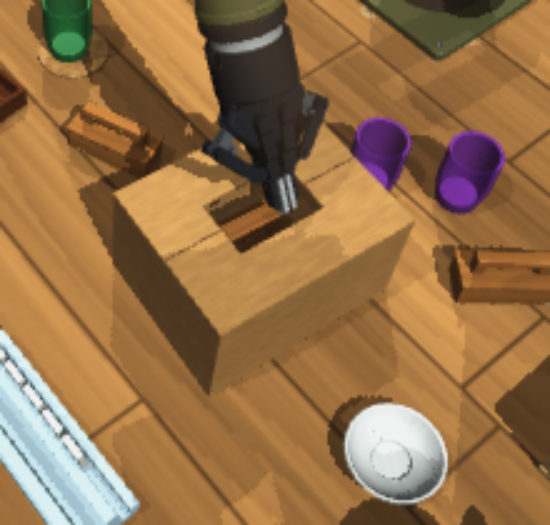

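The picture shows both flaps still closed: the flap slipped off the fingertip. The cup stands on the coaster. I'll go deeper and follow the flap edge's arc without sliding.

Run:
```python
from f import *
show((15,150,30),(18,122,30),(24,100,30),(37,100,30))
```

```text
(15, 150, 30) [-23.  -3. -11.] [ 0.3 -0.1  0.4]
(18, 122, 30) [-35.  -3.  15.] [ 0.3 -0.1  0.4]
(24, 100, 30) [-41.  -3.  37.] [ 0.3 -0.1  0.4]
(37, 100, 30) [-30.  -3.  43.] [ 0.3 -0.1  0.4]
```

>>> drive_tool --deltas '[[[-23,-3,-11],[0,0,0],0],[[-35,-3,15],[0,0,0],0],[[-41,-3,37],[0,0,0],0],[[-30,-3,43],[0,0,0],0],[[-30,-3,43],[0,0,0],0]]'

```text
time: 10.15
eef_pos: [0.5015, 0.2251, 0.0989]
tcp_rot: [[0.075, 0.996, 0.048], [0.862, -0.089, 0.5], [0.502, 0.004, -0.865]]
force: [0.8, 0.7, 0.8]
width: -0.0001
grasp_force: 0.0
```

```bash
cat >> f.py <<'E'
def uz():
    p=manip.get_state()['eef_pos'];d=np.r_[p[:2]-c,0];return d@xc*1e3,d@yc*1e3,p[2]*1e3
E
python3 - <<'E'
from f import *
_,u,z=uz();print(u,z)
for ph in (5,12,20,28,36):
    t=np.radians(ph);show((u+58*(1-np.cos(t)),z+58*np.sin(t),30))
E
```

```text
37.49294032573383 98.89202771455587
(np.float64(37.713647836412584), np.float64(103.94706079392004), 30) [ 3.  1. -4.] [ 0.1 -0.1  0.3]
(np.float64(38.7603794831731), np.float64(110.95090578198591), 30) [  7.   1. -10.] [ 0.1 -0.1  0.3]
(np.float64(40.99076832015114), np.float64(118.72919602744466), 30) [ 13.   1. -15.] [ 0.1 -0.1  0.3]
(np.float64(44.28197993991606), np.float64(126.12137835613754), 30) [ 20.   1. -20.] [ 0.1 -0.1  0.3]
(np.float64(48.569954651986876), np.float64(132.9835723475193), 30) [ 27.   1. -24.] [ 0.1 -0.1  0.3]
```

>>> drive_tool --deltas '[[[4,0,-1],[0,0,0],0],[[7,0,-4],[0,0,0],0],[[7,0,-4],[0,0,0],0]]'

```text
time: 10.45
eef_pos: [0.5021, 0.2259, 0.1065]
tcp_rot: [[0.071, 0.996, 0.051], [0.865, -0.087, 0.495], [0.497, 0.008, -0.867]]
force: [-2.5, -10.6, 1.1]
width: -0.0003
grasp_force: 4.3
```

Run:
```python
from f import *
_,u,z=uz();print(u,z)
```

```text
38.36102883183756 106.46987100425117
```

>>> drive_tool --deltas '[[[3,0,-4],[0,0,0],0],[[7,0,-10],[0,0,0],0],[[13,0,-15],[0,0,0],0],[[20,0,-20],[0,0,0],0],[[20,0,-20],[0,0,0],0]]'

```text
time: 10.95
eef_pos: [0.5041, 0.236, 0.1353]
tcp_rot: [[0.072, 0.996, 0.053], [0.862, -0.089, 0.499], [0.502, 0.01, -0.865]]
force: [0.3, -0.5, 0.1]
width: -0.0
grasp_force: 0.1
```

Run:
```python
from f import *
print(uz())
a=imaging.get_image("scene")[170:380,230:450];cv2.imwrite("pics/s4.png",cv2.resize(a,None,fx=2.5,fy=2.5))
```

```text
(np.float64(0.5817665361731588), np.float64(48.52375713564974), np.float64(135.28722925599294))
```

View pics/s4.png

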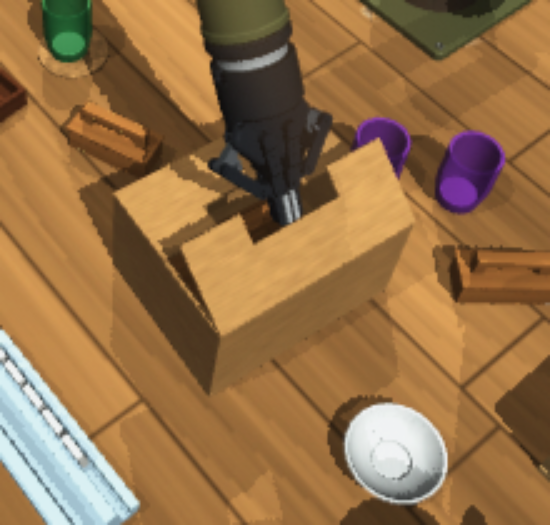

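The left flap is now lifted about 35° and rests on the fingers. Continuing outward.

Run:
```python
from f import *
show((56,143,30),(65,151,30),(74,157,30),(83,160,30),(92,162,30),(101,162,30),(110,160,30))
```

```text
(56, 143, 30) [11. -0. -3.] [ 0.3 -0.1  0.4]
(65, 151, 30) [23. -0. -6.] [ 0.3 -0.1  0.4]
(74, 157, 30) [34.  0. -6.] [ 0.3 -0.1  0.4]
(83, 160, 30) [43.  0. -5.] [ 0.3 -0.1  0.4]
(92, 162, 30) [52.  0. -2.] [ 0.3 -0.1  0.4]
(101, 162, 30) [59.  0.  3.] [ 0.3 -0.1  0.4]
(110, 160, 30) [66.  0.  9.] [ 0.3 -0.1  0.4]
```

>>> drive_tool --deltas '[[[11,0,-3],[0,0,0],0],[[23,0,-6],[0,0,0],0],[[34,0,-6],[0,0,0],0],[[43,0,-5],[0,0,0],0],[[52,0,-2],[0,0,0],0]]'

```text
time: 11.5
eef_pos: [0.5067, 0.2799, 0.1614]
tcp_rot: [[0.074, 0.996, 0.05], [0.862, -0.089, 0.499], [0.501, 0.006, -0.865]]
force: [0.1, -0.1, 0.3]
width: 0.0002
grasp_force: 0.1
```

>>> drive_tool --deltas '[[[7,0,4],[0,0,0],0],[[14,0,8],[0,0,0],0],[[14,0,8],[0,0,0],0]]'

```text
time: 11.8
eef_pos: [0.5078, 0.2961, 0.161]
tcp_rot: [[0.074, 0.996, 0.049], [0.862, -0.089, 0.499], [0.501, 0.006, -0.865]]
force: [-1.0, 0.0, 0.1]
width: 0.0001
grasp_force: 0.0
```

Run:
```python
from f import *
print(uz())
imaging.get_image("scene");imaging.get_image("top")
for cam in("scene","top"):
  for r in imaging.silhouettes(cam,'flap_left')[:2]:
    P=np.argwhere(r['region'])[:,::-1];print(cam,r['conf'],r['location'],P.min(0),P.max(0))
for th in(0,60,110,157):
    t=np.radians(th);u=90-45*np.cos(t);p=np.r_[c,0]+yc*u/1e3;p[2]=.132+.045*np.sin(t);print(th,proj("scene",p),proj("top",p))
show((60,200,30),(0,200,30),(-10,200,0),(0,200,-30))
```

```text
(np.float64(-1.2464749878971497), np.float64(108.72603267782034), np.float64(160.97298839232909))
scene 0.71 [328.3, 285.3] [275 217] [414 327]
top 0.7 [162.0, 215.6] [145 163] [179 261]
0 [345.9 266.6] [191.9 216.5]
60 [354.4 264.7] [179.5 214.1]
110 [365.4 276.3] [163.5 212.6]
157 [370.9 290.6] [155.5 212.8]
(60, 200, 30) [-22.   1. -58.] [ 0.2 -0.1  0.3]
(0, 200, 30) [-73.   1. -88.] [ 0.2 -0.1  0.3]
(-10, 200, 0) [-82.   1. -93.] [  0.3 -30.1   0.2]
(0, 200, -30) [-73.   1. -88.] [  0.3 -60.1   0.2]
```

>>> drive_tool --deltas '[[[-22,1,-58],[0,-8,0],0],[[-73,1,-98],[0,-20,0],0],[[-73,1,-98],[0,-30,0],0],[[-73,1,-93],[0,-40,0],0],[[-73,1,-88],[0,-60,0],0]]'

```text
time: 12.5
eef_pos: [0.5009, 0.1869, 0.2032]
tcp_rot: [[0.094, 0.996, -0.008], [0.972, -0.093, -0.217], [-0.216, 0.012, -0.976]]
force: [0.5, 0.2, -0.5]
width: 0.0002
grasp_force: 0.0
```

>>> drive_tool --deltas '[[[0,0,0],[0,-20,0],0],[[0,0,0],[0,-20,0],0],[[0,0,0],[0,-20,0],0],[[0,0,0],[0,-20,0],0]]'

```text
time: 12.9
eef_pos: [0.4988, 0.1898, 0.1985]
tcp_rot: [[0.075, 0.996, -0.044], [0.841, -0.087, -0.534], [-0.536, 0.003, -0.844]]
force: [-1.2, 0.4, -0.2]
width: 0.0004
grasp_force: 0.0
```

Run:
```python
from f import *
print(uz(),manip.get_state()['joints'])
show((0,200,-30),(-6,170,-30),(-12,140,-30),(-18,122,-30),(-22,104,-30),(-38,102,-30))
```

```text
(np.float64(-0.38485776734723737), np.float64(2.035921380031116), np.float64(198.5231563414151)) [ 34.   26.9  82.  -24.7  92.5  42.7]
(0, 200, -30) [-3.  0. -0.] [0.3 2.4 0.2]
(-6, 170, -30) [ 8.  0. 28.] [0.3 2.4 0.2]
(-12, 140, -30) [20.  0. 57.] [0.3 2.4 0.2]
(-18, 122, -30) [24.  0. 75.] [0.3 2.4 0.2]
(-22, 104, -30) [30.  0. 93.] [0.3 2.4 0.2]
(-38, 102, -30) [ 18.  -0. 103.] [0.3 2.4 0.2]
```

>>> drive_tool --deltas '[[[8,0,28],[0,2,0],0],[[20,0,57],[0,2,0],0],[[24,0,75],[0,2,0],0],[[30,0,93],[0,2,0],0],[[18,0,103],[0,2,0],0]]'

```text
time: 13.4
eef_pos: [0.4963, 0.151, 0.1018]
tcp_rot: [[0.082, 0.996, -0.041], [0.864, -0.091, -0.495], [-0.496, 0.005, -0.868]]
force: [-3.9, 43.0, 4.7]
width: -0.0003
grasp_force: 16.8
```

>>> drive_tool --deltas '[[[-4,0,-1],[0,0,0],0],[[-7,0,-3],[0,0,0],0],[[-7,0,-4],[0,0,0],0]]'

```text
time: 13.7
eef_pos: [0.4976, 0.1501, 0.1118]
tcp_rot: [[0.085, 0.996, -0.036], [0.867, -0.091, -0.49], [-0.491, 0.011, -0.871]]
force: [-0.7, 16.1, 2.0]
width: -0.0
grasp_force: 6.5
```

```bash
python3 -c "
from f import *
print(uz())"
```

```text
(np.float64(2.0860803315619547), np.float64(-37.588040730277136), np.float64(111.8205427246014))
```

>>> drive_tool --deltas '[[[-3,0,-4],[0,0,0],0],[[-7,0,-10],[0,0,0],0],[[-13,0,-15],[0,0,0],0],[[-20,0,-20],[0,0,0],0],[[-20,0,-20],[0,0,0],0]]'

```text
time: 14.2
eef_pos: [0.4952, 0.1361, 0.14]
tcp_rot: [[0.083, 0.996, -0.039], [0.86, -0.091, -0.503], [-0.504, 0.008, -0.864]]
force: [0.6, -0.5, -0.2]
width: -0.0001
grasp_force: 0.1
```

Run:
```python
from f import *
print(uz())
imaging.get_image("scene");imaging.get_image("top")
for cam in("scene","top"):
  for r in imaging.silhouettes(cam,'flap_right')[:3]:
    P=np.argwhere(r['region'])[:,::-1];print(cam,r['conf'],r['location'],P.min(0),P.max(0))
for th in(0,35,60,110,157):
    t=np.radians(th);u=90-89*np.cos(t);p=[np.r_[c,0]-yc*u/1e3+s*xc*.115+np.r_[0,0,.132+.089*np.sin(t)] for s in(-1,1)];print(th,[proj(k,q) for k in("scene","top") for q in p])
show((-56,146,-30),(-65,154,-30),(-74,160,-30),(-83,163,-30),(-92,165,-30),(-101,165,-30),(-110,163,-30))
```

```text
(np.float64(1.0208533289118868), np.float64(-51.76589418964629), np.float64(139.95158079087093))
scene 0.9 [306.0, 234.4] [277 218] [333 251]
top 0.91 [233.0, 221.9] [212 169] [249 266]
top 0.48 [162.5, 180.2] [141 166] [178 258]
0 [array([370.8, 232.9]), array([294.8, 274.4]), array([205.4, 264.5]), array([215. , 172.7])]
35 [array([370.4, 215.9]), array([291.8, 257.5]), array([208.6, 265. ]), array([218.6, 169.3])]
60 [array([364.8, 201.5]), array([285.2, 242.1]), array([219.1, 266.1]), array([229. , 168.2])]
110 [array([346.2, 180.6]), array([267.9, 218. ]), array([251.3, 268.9]), array([260.6, 170.3])]
157 [array([331.8, 181.4]), array([257.4, 216.5]), array([274.2, 270.7]), array([282.7, 176. ])]
(-56, 146, -30) [-8. -0. -4.] [ 0.3  0.3 -0. ]
(-65, 154, -30) [-20.  -0.  -7.] [ 0.3  0.3 -0. ]
(-74, 160, -30) [-31.  -0.  -7.] [ 0.3  0.3 -0. ]
(-83, 163, -30) [-40.  -0.  -5.] [ 0.3  0.3 -0. ]
(-92, 165, -30) [-49.  -0.  -2.] [ 0.3  0.3 -0. ]
(-101, 165, -30) [-57.  -0.   2.] [ 0.3  0.3 -0. ]
(-110, 163, -30) [-64.  -1.   8.] [ 0.3  0.3 -0. ]
```

>>> drive_tool --deltas '[[[-8,0,-4],[0,0,0],0],[[-20,0,-7],[0,0,0],0],[[-31,0,-7],[0,0,0],0],[[-40,0,-5],[0,0,0],0],[[-49,0,-2],[0,0,0],0]]'

```text
time: 14.9
eef_pos: [0.4911, 0.0952, 0.1654]
tcp_rot: [[0.081, 0.996, -0.04], [0.86, -0.09, -0.503], [-0.504, 0.007, -0.864]]
force: [1.5, -0.0, -0.4]
width: 0.0002
grasp_force: 0.1
```

>>> drive_tool --deltas '[[[-8,0,4],[0,0,0],0],[[-15,0,10],[0,0,0],0],[[-15,0,10],[0,0,0],0]]'

```text
time: 15.2
eef_pos: [0.4887, 0.0767, 0.1636]
tcp_rot: [[0.081, 0.996, -0.042], [0.859, -0.091, -0.503], [-0.505, 0.005, -0.863]]
force: [-0.1, 1.2, 0.3]
width: -0.0001
grasp_force: 0.0
```

Run:
```python
from f import *
p,R=pose(-20,300,0)
print(uz());show((-60,200,-30));print(goal(np.r_[c+[.0,0],.30],yaw=84.7))
print(manip.get_state()['joints'])
```

```text
(np.float64(0.00428969391772775), np.float64(-111.47351202953637), np.float64(163.5577787963619))
(-60, 200, -30) [ 26.   0. -57.] [ 0.3  0.3 -0.1]
(array([  27.3,    0.8, -174.1]), array([-23.6,  24. , -87.7]))
[ 24.3  22.8  94.  -26.6  80.1  38.2]
```

>>> drive_tool --deltas '[[[10,0,-50],[0,0,0],0],[[27,1,-174],[-23.6,24,-87.7],0],[[27,1,-174],[-23.6,24,-87.7],0],[[27,1,-174],[-23.6,24,-87.7],0],[[27,1,-174],[-23.6,24,-87.7],1]]'

```text
time: 15.7
eef_pos: [0.502, 0.1925, 0.3039]
tcp_rot: [[-0.47, 0.879, 0.084], [0.817, 0.469, -0.335], [-0.334, -0.089, -0.938]]
force: [0.4, -0.8, 0.7]
width: 0.0131
grasp_force: 0.0
```

Run:
```python
from f import *
print(goal(np.r_[c,.30],yaw=84.7))
```

```text
(array([-1.2, -4.5,  5. ]), array([-14.3,  15.4, -55.1]))
```

>>> drive_tool --deltas '[[[-1,-4,5],[-14.3,15.4,-55.1],1],[[-1,-4,5],[-14.3,15.4,-55.1],1],[[-1,-4,5],[-14.3,15.4,-55.1],1],[[-1,-4,5],[-14.3,15.4,-55.1],1],[[-1,-4,5],[-14.3,15.4,-55.1],1]]'

```text
time: 16.2
eef_pos: [0.4965, 0.1846, 0.2965]
tcp_rot: [[-0.935, 0.35, 0.049], [0.345, 0.935, -0.086], [-0.076, -0.063, -0.995]]
force: [-0.0, -1.2, -0.3]
width: 0.0849
grasp_force: 0.0
```

Run:
```python
from f import *
print(goal(np.r_[c,.30],yaw=84.7))
```

```text
(array([-1.5,  3.6, -3.7]), array([ -4.2,   3.9, -15.1]))
```

>>> drive_tool --deltas '[[[-1,4,-4],[-4.2,3.9,-15.1],1],[[-1,4,-4],[-4.2,3.9,-15.1],1],[[-1,4,-4],[-4.2,3.9,-15.1],1],[[-1,4,-4],[-4.2,3.9,-15.1],1]]'

```text
time: 16.6
eef_pos: [0.4991, 0.1878, 0.2998]
tcp_rot: [[-0.995, 0.102, 0.0], [0.102, 0.995, -0.003], [-0.0, -0.002, -1.0]]
force: [0.5, 0.0, -0.9]
width: 0.0856
grasp_force: 0.0
```

Run:
```python
from f import *
s=manip.get_state();im=imaging.get_image("wrist");cv2.imwrite("pics/w5.png",cv2.resize(im,(784,588)))
print(s['eef_pos'],s['tcp_rot'])
np.save('s.npy',s,allow_pickle=True)
for r in imaging.silhouettes("wrist","tile_case"):
    P=np.argwhere(r["region"])[:,::-1];W=np.array([wat(q,s,.089)[:2] for q in P],np.float32);w=cv2.minAreaRect(W);print(r["conf"],r["location"],P.min(0),P.max(0),np.array(w[0])*1e3,np.array(w[1])*1e3,w[2])
```

```text
[0.5 0.2 0.3] [[-1.   0.1  0. ]
 [ 0.1  1.  -0. ]
 [-0.  -0.  -1. ]]
0.71 [122.9, 194.4] [ 98 169] [139 218] [505.9 -13.6] [40.9 76. ] 23.31682014465332
0.68 [379.3, 20.7] [350   0] [411  48] [319.3 330.9] [42.1 86.2] 51.95341491699219
0.58 [263.4, 180.4] [239 123] [290 231] [505.9 173. ] [ 58.5 132.1] 82.25811004638672
```

View pics/w5.png

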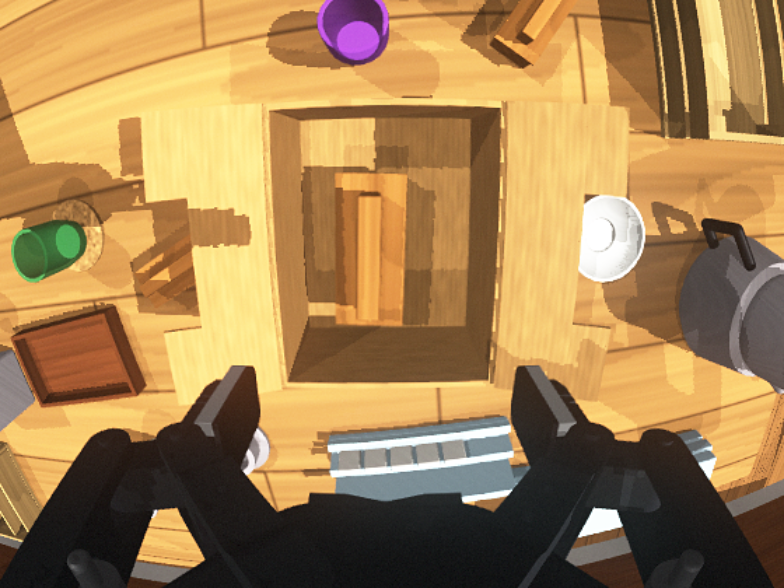

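Both flaps lie open, and the cup stands on the coaster at (45,245). The case in the carton shows its body at about (337–407, 173–325) and its handle bar at (359–381, 195–320).

Run:
```python
from f import *
np.set_printoptions(precision=4,suppress=True)
s=manip.get_state()
for z,q in((.089,[(359,195),(381,195),(379,320),(357,320)]),(.055,[(336,173),(407,174),(403,325),(337,322)])):
    W=np.array([wat(np.array(p)/1.4,s,z)[:2] for p in q]);ctr=W.mean(0);d=(W[2]+W[3]-W[0]-W[1])/2
    print(z,ctr,np.linalg.norm(d),np.linalg.norm(W[1]-W[0]),np.degrees(np.arctan2(d[1],d[0])))
```

```text
0.089 [0.5131 0.1725] 0.109508015251996 0.01807864786794899 -7.139384626477633
0.055 [0.5134 0.1728] 0.14270035540894974 0.06330229770392153 -6.71630820670941
```

>>> drive_tool --deltas '[[[-15,-14,40],[0,0,1.1],0.6],[[-15,-14,85],[0,0,1.1],0.6],[[-15,-14,125],[0,0,1.1],0.6],[[-15,-14,160],[0,0,1.1],0.6],[[-15,-14,190],[0,0,1.1],0.6]]'

```text
time: 17.2
eef_pos: [0.5116, 0.1729, 0.1083]
tcp_rot: [[-0.993, 0.118, -0.001], [0.118, 0.993, -0.002], [0.0, -0.002, -1.0]]
force: [0.2, 0.2, 0.1]
width: 0.0513
grasp_force: 0.0
```

Run:
```python
from f import *
print(goal((.513,.1727,.064),yaw=83),manip.get_state()['force'])
```

```text
(array([-1.5,  0.1, 44.3]), array([-0.1, -0. ,  0.2])) [0.2 0.2 0.1]
```

>>> drive_tool --deltas '[[[-1,0,20],[0,0,0],0.6],[[-1,0,38],[0,0,0],0.6],[[-1,0,44],[0,0,0],0.6],[[-1,0,44],[0,0,0],0],[[-1,0,44],[0,0,0],0]]' --newtons 60

```text
time: 17.7
eef_pos: [0.5144, 0.1728, 0.067]
tcp_rot: [[-0.993, 0.117, 0.002], [0.117, 0.993, -0.001], [-0.002, -0.001, -1.0]]
force: [0.4, -0.6, 0.4]
width: 0.023
grasp_force: 0.4
```

>>> drive_tool --deltas '[[[0,0,0],[0,0,0],0],[[0,0,0],[0,0,0],0],[[0,0,0],[0,0,0],0],[[0,0,-5],[0,0,0],0],[[0,0,-20],[0,0,0],0]]'

```text
time: 18.2
eef_pos: [0.5125, 0.1722, 0.0854]
tcp_rot: [[-0.993, 0.118, -0.003], [0.118, 0.993, -0.002], [0.002, -0.002, -1.0]]
force: [-0.6, -0.3, -0.1]
width: 0.0009
grasp_force: 0.0
```

Run:
```python
from f import *
s=manip.get_state();print(s['force'],s['width'],s['eef_pos'])
im=imaging.get_image("wrist")
b=imaging.get_image("top")[150:290,120:310]
o=np.hstack([cv2.resize(im[60:340,130:410],(400,400)),cv2.resize(b[:,20:160],(400,400))]);cv2.imwrite("pics/w6.png",o)
```

```text
[-0.6 -0.3 -0.1] 0.0009293332526115999 [0.5 0.2 0.1]
```

View pics/w6.png

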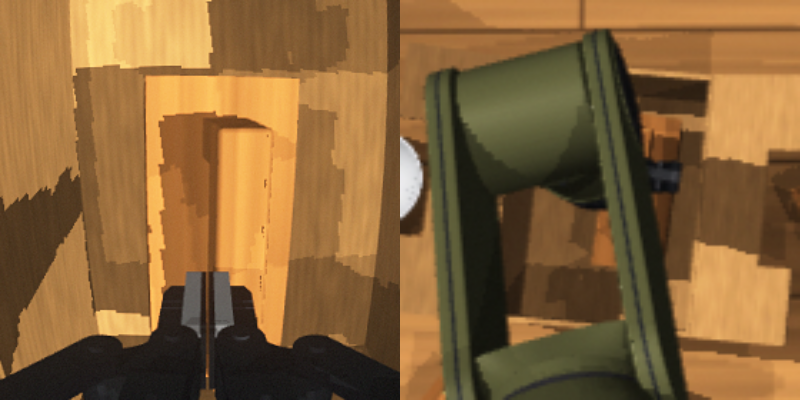

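The bar now sits about 14 mm to the +y side of the shut fingers: the grasp failed. I'll rise and look again.

>>> drive_tool --deltas '[[[0,0,-15],[0,0,0],0],[[0,0,-40],[0,0,0],0],[[0,0,-90],[0,0,0],0],[[0,0,-140],[0,0,0],0],[[0,0,-190],[0,0,0],0.7]]'

```text
time: 18.8
eef_pos: [0.5134, 0.1729, 0.2778]
tcp_rot: [[-0.993, 0.117, 0.001], [0.117, 0.993, -0.001], [-0.001, -0.001, -1.0]]
force: [1.5, 0.3, -0.1]
width: 0.0132
grasp_force: 0.0
```

Run:
```python
from f import *
imaging.get_image("scene")
s=manip.get_state();im=imaging.get_image("wrist");print(s['eef_pos'].round(4).tolist(),s['force'])
cv2.imwrite("pics/w7.png",cv2.resize(im[60:300,150:410],(780,576) if 0 else (780,600)[:2] and (650,600)))
for r in imaging.silhouettes("wrist","tile_case"):
    P=np.argwhere(r["region"])[:,::-1];W=np.array([wat(q,s,.089)[:2] for q in P],np.float32);w=cv2.minAreaRect(W);print(r["conf"],r["location"],P.min(0),P.max(0),np.array(w[0])*1e3,np.array(w[1])*1e3,w[2])
```

```text
[0.5183, 0.1741, 0.2874] [3.5 1.2 5.2]
0.71 [267.9, 160.8] [241 102] [295 216] [505.  168.7] [ 60.4 131.9] 82.6900863647461
0.57 [121.8, 183.2] [ 96 154] [141 207] [505.6 -13.6] [41.7 77.8] 24.485549926757812
```

View pics/w7.png

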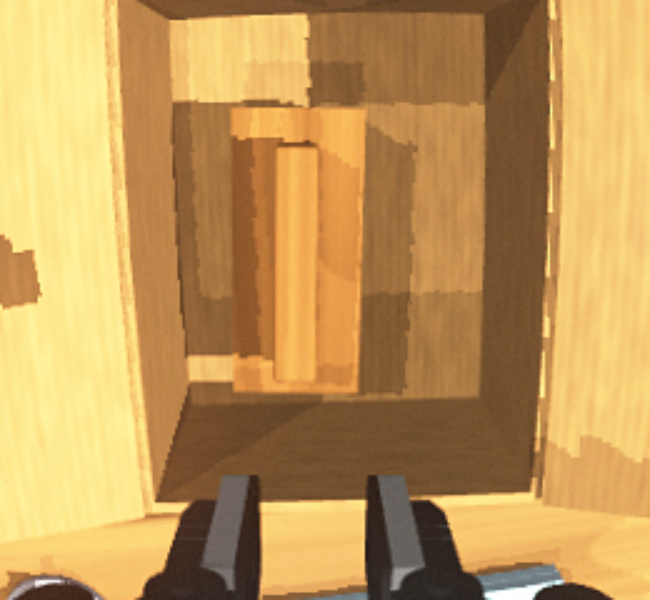

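Run:
```python
from f import *
np.set_printoptions(precision=4,suppress=True)
imaging.get_image("scene")
s=manip.get_state();print(s['eef_pos'],s['force'],s['width'],s['joint_vel'])
for z,q in((.089,[(276,145),(317,145),(315,382),(274,382)]),(.055,[(231,108),(365,108),(360,393),(234,391)])):
  for name,e in(("w7",[.5183,.1741,.2874]),("now",s['eef_pos'])):
    t=dict(eef_pos=np.array(e),tcp_rot=s['tcp_rot'])
    W=np.array([wat(np.array(p)/2.5+[150,60],t,z)[:2] for p in q]);ctr=W.mean(0);d=(W[2]+W[3]-W[0]-W[1])/2
    print(name,z,ctr,np.linalg.norm(d),np.linalg.norm(W[1]-W[0]),np.degrees(np.arctan2(d[1],d[0])))
print(goal((.513,.166,.2),83))
```

```text
[0.5147 0.1731 0.2779] [-0.7187 -0.2905 -1.1724] 0.04315846989251767 [-0.105   1.9165  3.7661 -0.0065 -0.1532 -0.0357]
w7 0.089 [0.5094 0.1672] 0.10982955194478489 0.01803971293910483 -7.477758075743693
now 0.089 [0.5041 0.1666] 0.10693585334963225 0.017564417437443434 -7.477758075743714
w7 0.055 [0.5094 0.1675] 0.1438900865610761 0.06430169206622727 -7.154458403690524
now 0.055 [0.5042 0.1669] 0.14042473395999674 0.06275309312393029 -7.154458403690516
(array([ 1.2528, -7.2849, 77.8613]), array([0.0296, 0.2818, 0.2473]))
```

>>> drive_tool --deltas '[[[5,-7,40],[0,0,0.3],0.45],[[5,-7,80],[0,0,0.3],0.45],[[5,-7,120],[0,0,0.3],0.45],[[5,-7,150],[0,0,0.3],0.45],[[5,-7,160],[0,0,0.3],0.45]]'

```text
time: 19.5
eef_pos: [0.5034, 0.165, 0.1111]
tcp_rot: [[-0.992, 0.123, -0.01], [0.123, 0.992, -0.004], [0.009, -0.005, -1.0]]
force: [-0.3, -1.3, 0.1]
width: 0.0387
grasp_force: 0.0
```

>>> drive_tool --deltas '[[[0,0,0],[0,0,0],0.45],[[0,0,0],[0,0,0],0.45],[[0,0,0],[0,0,0],0.45]]'

```text
time: 19.8
eef_pos: [0.5095, 0.1664, 0.1178]
tcp_rot: [[-0.992, 0.123, 0.004], [0.123, 0.992, -0.001], [-0.004, -0.0, -1.0]]
force: [-0.6, 0.7, 0.7]
width: 0.0383
grasp_force: 0.0
```

Run:
```python
from f import *
np.set_printoptions(precision=4,suppress=True)
print(goal((.5094,.1672,.058),82.6))
s=manip.get_state();im=imaging.get_image("wrist");o=im[60:340,130:410];cv2.imwrite("pics/w8.png",cv2.resize(o,(560,560)))
print(s['eef_pos'],s['width'])
```

```text
(array([ 0.3845,  0.8001, 59.7736]), array([-0.0146,  0.2218,  0.3483]))
[0.5095 0.1664 0.1178] 0.0382558697322179
```

View pics/w8.png

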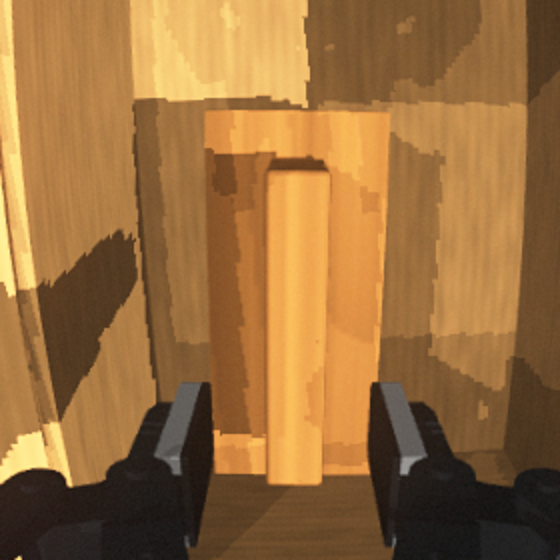

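The bar sits centred between the open pads: bar at about columns 268–328, pads at 200 and 380. Descending slowly and letting it settle.

>>> drive_tool --deltas '[[[0,1,20],[0,0,0],0.45],[[0,1,40],[0,0,0],0.45],[[0,1,52],[0,0,0],0.45],[[0,1,57],[0,0,0],0.45],[[0,1,59],[0,0,0],0.45]]'

```text
time: 20.35
eef_pos: [0.5085, 0.167, 0.0574]
tcp_rot: [[-0.992, 0.123, 0.001], [0.123, 0.992, -0.001], [-0.001, -0.001, -1.0]]
force: [-0.6, -0.0, -0.8]
width: 0.0387
grasp_force: 0.0
```

>>> drive_tool --deltas '[[[0,0,0],[0,0,0],0.45],[[0,0,0],[0,0,0],0.45],[[0,0,0],[0,0,0],0.3]]' --newtons 40

```text
time: 20.65
eef_pos: [0.5088, 0.167, 0.058]
tcp_rot: [[-0.992, 0.123, 0.002], [0.123, 0.992, -0.001], [-0.002, -0.001, -1.0]]
force: [0.6, 0.3, 0.2]
width: 0.0268
grasp_force: 0.0
```

>>> drive_tool --deltas '[[[0,0,0],[0,0,0],0.15],[[0,0,0],[0,0,0],0.15],[[0,0,0],[0,0,0],0.15]]'

```text
time: 20.95
eef_pos: [0.5089, 0.1674, 0.058]
tcp_rot: [[-0.992, 0.123, 0.002], [0.123, 0.992, -0.001], [-0.002, -0.0, -1.0]]
force: [-0.3, 2.2, 4.6]
width: 0.0186
grasp_force: 41.0
```

>>> drive_tool --deltas '[[[0,0,-3],[0,0,0],0.1],[[0,0,-8],[0,0,0],0.1],[[0,0,-16],[0,0,0],0.1],[[0,0,-20],[0,0,0],0.1]]' --newtons 50

```text
time: 21.35
eef_pos: [0.5081, 0.1668, 0.0777]
tcp_rot: [[-0.992, 0.123, 0.001], [0.123, 0.992, -0.002], [-0.001, -0.002, -1.0]]
force: [1.0, 0.9, -4.4]
width: 0.0185
grasp_force: 49.8
```

>>> drive_tool --deltas '[[[0,0,-30],[0,0,0],0.1],[[0,0,-65],[0,0,0],0.1],[[0,0,-105],[0,0,0],0.1],[[0,0,-145],[0,0,0],0.1],[[0,0,-175],[0,0,0],0.1]]'

```text
time: 21.85
eef_pos: [0.5084, 0.1672, 0.2551]
tcp_rot: [[-0.992, 0.123, 0.003], [0.123, 0.992, -0.001], [-0.003, -0.001, -1.0]]
force: [1.3, -0.2, -5.1]
width: 0.0183
grasp_force: 50.0
```

Run:
```python
from f import *
print(goal((.6186,-.240,.255),6.3),manip.get_state()['width'])
imaging.get_image("top")
for n in("tile_tray","flap_left","flap_right"):
  for r in imaging.silhouettes("top",n):
    P=np.argwhere(r["region"])[:,::-1];w=cv2.minAreaRect(np.array([at("top",q,.028)[:2] for q in P],np.float32));print(n,r["conf"],P.min(0),P.max(0),np.array(w[0])*1e3,np.array(w[1])*1e3,w[2])
```

```text
(array([-159.4, -390.6,    0.9]), array([ 0.1,  0.2, 76.6])) 0.018266820552554654
tile_tray 0.61 [335 153] [412 202] [ 618.3 -240.1] [120.8 199.6] 6.323167324066162
flap_left 0.71 [154 208] [174 261] [465.8 326.9] [142.8  54.1] 1.138364315032959
flap_right 0.91 [242 176] [282 270] [499.1  62.7] [ 89.6 256.1] 84.80890655517578
flap_right 0.54 [154 174] [282 269] [509.8 186.5] [338.5 255.9] 84.94664001464844
flap_right 0.54 [419 140] [480 183] [ 660.7 -445.4] [108.3 163.6] 6.832146167755127
flap_right 0.23 [336 153] [411 201] [ 618.4 -240.3] [115.8 195.7] 6.076883792877197
```

>>> drive_tool --deltas '[[[-6,-15,0],[0,0,4],0.1],[[-16,-45,0],[0,0,10],0.1],[[-30,-80,0],[0,0,17],0.1],[[-45,-115,0],[0,0,24],0.1],[[-60,-150,0],[0,0,31],0.1]]'

```text
time: 22.55
eef_pos: [0.5473, 0.0098, 0.2494]
tcp_rot: [[-0.785, 0.62, -0.005], [0.62, 0.785, -0.001], [0.003, -0.004, -1.0]]
force: [0.4, -0.0, -5.8]
width: 0.0185
grasp_force: 49.9
```

Run:
```python
from f import *
print(goal((.6186,-.240,.255),6.3),manip.get_state()['width'])
```

```text
(array([-210.8, -151.8,   -5.7]), array([-0.3, -0.1, 45.4])) 0.018499831543398706
```

>>> drive_tool --deltas '[[[-30,-22,0],[0,0,7],0.1],[[-65,-46,0],[0,0,14],0.1],[[-100,-72,0],[0,0,21],0.1],[[-135,-97,0],[0,0,28],0.1],[[-165,-119,0],[0,0,35],0.1]]'

```text
time: 23.05
eef_pos: [0.6044, -0.1862, 0.2491]
tcp_rot: [[-0.286, 0.958, -0.005], [0.958, 0.286, 0.0], [0.002, -0.005, -1.0]]
force: [1.6, 0.0, -4.6]
width: 0.018
grasp_force: 49.9
```

Run:
```python
from f import *
print(goal((.6186,-.240,.18),6.3),manip.get_state()['width'])
```

```text
(array([-55.7,  -1.4,  69.1]), array([-0.3, -0.1, 10.3])) 0.01804255354701198
```

>>> drive_tool --deltas '[[[-28,-1,10],[0,0,5],0.1],[[-48,-1,30],[0,0,10.3],0.1],[[-56,-1,55],[0,0,10.3],0.1],[[-56,-1,69],[0,0,10.3],0.1],[[-56,-1,69],[0,0,10.3],0.1]]'

```text
time: 23.55
eef_pos: [0.6175, -0.2366, 0.1784]
tcp_rot: [[-0.115, 0.993, -0.009], [0.993, 0.116, 0.004], [0.005, -0.009, -1.0]]
force: [-0.5, 0.7, -5.1]
width: 0.0179
grasp_force: 49.9
```

Run:
```python
from f import *
np.set_printoptions(precision=4,suppress=True)
s=manip.get_state()
print(goal((.6186,-.240,.07),6.3),s['eef_pos'],s['force'],s['width'])
imaging.get_image("wrist")
for n,z in(("tile_case",.155),("tile_tray",.028)):
  for r in imaging.silhouettes("wrist",n)[:3]:
    P=np.argwhere(r["region"])[:,::-1];w=cv2.minAreaRect(np.array([wat(q,s,z)[:2] for q in P],np.float32));print(n,r["conf"],P.min(0),P.max(0),np.array(w[0])*1e3,np.array(w[1])*1e3,w[2])
```

```text
(array([ -4.0547,   1.6664, 108.3763]), array([-0.5147, -0.2702,  0.3329])) [ 0.6175 -0.2366  0.1784] [-0.4653  0.7101 -5.0971] 0.017923041838794312
tile_case 0.78 [214 118] [338 357] [ 620.1273 -253.6734] [ 72.7417 173.3794] 5.884222030639648
tile_case 0.72 [152 337] [165 349] [ 537.6588 -342.8494] [19.6306  3.8342] 48.77506637573242
tile_case 0.69 [176   0] [230  31] [ 560.6086 -109.9878] [34.1231 20.0819] 0.7447493076324463
tile_tray 0.79 [221  93] [338 120] [ 612.4415 -158.654 ] [112.8713  25.3407] 6.573977470397949
tile_tray 0.53 [ 77 100] [161 167] [ 445.0691 -196.2251] [103.9118  71.6821] 14.062816619873047
```

>>> drive_tool --deltas '[[[-3,1,30],[0,0,0],0.1],[[-3,1,60],[0,0,0],0.1],[[-3,1,85],[0,0,0],0.1],[[-3,1,102],[0,0,0],0.1],[[-3,1,110],[0,0,0],0.1]]'

```text
time: 24.2
eef_pos: [0.6225, -0.2405, 0.0737]
tcp_rot: [[-0.117, 0.993, 0.0], [0.993, 0.117, -0.001], [-0.001, 0.0, -1.0]]
force: [0.8, -0.1, -6.0]
width: 0.0185
grasp_force: 49.9
```

>>> drive_tool --deltas '[[[0,0,1],[0,0,0],0.1],[[0,0,2],[0,0,0],0.1],[[0,0,4],[0,0,0],0.1]]'

```text
time: 24.5
eef_pos: [0.6241, -0.2419, 0.0719]
tcp_rot: [[-0.116, 0.993, 0.004], [0.993, 0.116, -0.003], [-0.004, 0.004, -1.0]]
force: [0.2, 0.0, -4.6]
width: 0.0184
grasp_force: 49.9
```

>>> drive_tool --deltas '[[[1,-3,3],[0,0,0],0.1],[[1,-5,6],[0,0,0],0.1],[[1,-5,8],[0,0,0],0.1],[[1,-5,10],[0,0,0],0.1],[[1,-5,11],[0,0,0],0.1]]'

```text
time: 25.0
eef_pos: [0.6177, -0.241, 0.0591]
tcp_rot: [[-0.116, 0.993, 0.001], [0.993, 0.116, -0.001], [-0.001, 0.001, -1.0]]
force: [-0.3, 0.6, 0.3]
width: 0.0186
grasp_force: 50.6
```

>>> drive_tool --deltas '[[[0,0,1],[0,0,0],0.1],[[0,0,1],[0,0,0],0.1],[[0,0,1],[0,0,0],0.3],[[0,0,1],[0,0,0],0.5],[[0,0,1],[0,0,0],0.5]]'

```text
time: 25.5
eef_pos: [0.618, -0.2414, 0.0582]
tcp_rot: [[-0.116, 0.993, 0.002], [0.993, 0.116, -0.002], [-0.002, 0.001, -1.0]]
force: [0.2, 0.1, -0.8]
width: 0.043
grasp_force: 0.0
```

>>> drive_tool --deltas '[[[0,0,0],[0,0,0],0.5],[[0,0,-15],[0,0,0],0.5],[[0,0,-50],[0,0,0],0.5],[[0,0,-95],[0,0,0],0.5],[[0,0,-140],[0,0,0],0.5]]'

```text
time: 26.0
eef_pos: [0.6169, -0.2407, 0.1987]
tcp_rot: [[-0.116, 0.993, -0.001], [0.993, 0.116, -0.001], [-0.001, -0.001, -1.0]]
force: [0.7, 1.2, 0.6]
width: 0.0428
grasp_force: 0.0
```

>>> drive_tool --deltas '[[[0,0,-40],[0,0,0],0.5],[[0,0,-80],[0,0,0],0.5],[[0,0,-80],[0,0,0],0.5],[[0,0,-80],[0,0,0],0.5]]'

```text
time: 26.4
eef_pos: [0.618, -0.2411, 0.2796]
tcp_rot: [[-0.116, 0.993, 0.004], [0.993, 0.116, -0.003], [-0.003, 0.003, -1.0]]
force: [-0.4, -0.4, -0.4]
width: 0.0426
grasp_force: 0.0
```

Run:
```python
from f import *
s=manip.get_state();print(s['eef_pos'],s['force'],s['width'])
imaging.get_image("wrist")
for n,z in(("tile_case",.056),("tile_tray",.028),("tea_cup",.05),("coaster",.005)):
  for r in imaging.silhouettes("wrist",n)[:3]:
    P=np.argwhere(r["region"])[:,::-1];w=cv2.minAreaRect(np.array([wat(q,s,z)[:2] for q in P],np.float32));print("wrist",n,round(r["conf"],2),P.min(0),P.max(0),np.array(w[0])*1e3,np.array(w[1])*1e3,w[2])
imaging.get_image("scene");imaging.get_image("top")
for k,n in(("scene","tea_cup"),("scene","tile_case"),("top","flap_left"),("top","flap_right")):
  for r in imaging.silhouettes(k,n)[:3]:
    P=np.argwhere(r["region"])[:,::-1];print(k,n,round(r["conf"],2),P.min(0),P.max(0),at(k,r["location"],.045)[:2]*1e3)
```

```text
[ 0.6 -0.2  0.3] [-0.4 -0.4 -0.4] 0.0426386615447557
wrist tile_case 0.87 [248 113] [302 227] [ 619.2 -243.4] [ 64.5 143.4] 5.990716457366943
wrist tile_case 0.72 [192   0] [237  42] [527.1 -61.6] [43.8 63. ] 22.362274169921875
wrist tile_tray 0.93 [232  92] [321 236] [ 621.2 -242.4] [114.  193.2] 6.201345920562744
scene tea_cup 0.85 [370 217] [394 245] [299.4 171. ]
scene tea_cup 0.76 [404 222] [431 255] [236.1 247.4]
scene tea_cup 0.65 [247 163] [266 195] [ 456.6 -195.9]
scene tile_case 0.84 [183 173] [227 218] [ 616.8 -232.8]
scene tile_case 0.75 [412 270] [454 291] [304.8 368. ]
scene tile_case 0.6 [172 174] [240 230] [ 661.6 -176.3]
top flap_left 0.73 [348 230] [354 238] [ 464.5 -169.7]
top flap_left 0.63 [131 165] [178 261] [510.9 338.2]
top flap_left 0.57 [132 165] [282 270] [502.7 204.1]
top flap_right 0.77 [242 176] [282 270] [493.6  75.8]
top flap_right 0.34 [132 165] [178 261] [520.3 337.9]
```

```bash
python3 -c "
from station import order
print(order.hand_in())"
```

```text
the job is handed in; nothing more can be done
None
```

The job is handed in (no score came back): by the last camera measurements, the cup is on the coaster, both flaps are open, and the case is in the tray within about 3 mm of its centre. The first flap lift and the first case grasp each failed and were redone, that failed grasp tilted the case briefly inside the carton, and I viewed 11 pictures, one over the limit of 10.

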